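# Find the slip angle on the tilt rig and set the index

### The job

Find the angle at which the first of the two pieces on the tilting ramp lets go: lift the ramp slowly by its side rod until one piece slides down to the fence by itself, stop there so that the other piece stays where it is, and leave the ramp standing at that angle. Then note the angle by sliding the index along its rail until its bar is felt to bear gently on the underside of the raised ramp, without lifting the ramp further, and let go so that it stays bearing there. Do not touch the two pieces.

Things in the scene. Friction and masses are not known exactly. Their poses are not given: they have to be found in the camera images.
- tilt_rig: fixed tilt rig, grey base plate 260 x 375 x 12 mm. Origin on the bench under the middle of the ramp. Its x axis is parallel to the hinge line (towards the far side from the robot), its y axis runs from the free end of the ramp towards the hinge, z up. The hinge line is at y = +110 mm, 40 mm above the bench. The index rail lies on the near side, along y at x = -165 mm.
- tilt_ramp (a joint): angle of the ramp (rad): 0 lying level, grows as the free end rises, at most 0.75. The hinge is stiff: lifting at the rod takes about 10 N, and the ramp stays where it is left. The first piece slips somewhere between 0.34 and 0.54 rad, the other some 0.05 to 0.07 rad later.
- ramp_hinge (a point): middle of the hinge line, fixed to the ramp and turning with it: y axis up-slope to down-slope (the ramp lies at y = -220 to 0 mm), x along the hinge line, z normal to the deck. Aluminium deck 134 mm wide, 10 mm thick, its underside is the plane z = 0, its top z = 10 mm. Two lanes with low rims (5 mm), and at the hinge end a fence 18 mm high whose up-slope face is at y = -12 mm.
- lift_rod (a point): middle of the grip of the lifting rod, a round steel rod 12 mm in diameter that stands out 42 mm from the near side of the deck at its free end, parallel to the hinge line (at x = -88, y = -210, z = 5 mm in the frame of ramp_hinge). With the ramp level it is 45 mm above the bench and 33 mm above the base plate. It can turn between the finger pads.
- foam_rest: foam slide rest, a soft-edged block 50 x 76 x 29 mm, standing in one lane near the free end, long side along the slope; origin at the centre of its underside. It is the piece that lets go second.
- flat_box: flat hinged box for cover slips, 32 x 49 x 14 mm, in the other lane near the free end, long side along the slope; origin at the centre of its underside. It is the piece that lets go first, and slides 100 to 130 mm down to the fence, where its origin is at about y = -37 mm in the frame of ramp_hinge.
- index_slide (a joint): travel of the index along its rail (m): grows towards the hinge end (+y of tilt_rig), 0 to 0.24. Starts at 0 to 0.03, out beyond the free end of the ramp. Slides with about 2.5 N and stays where it is left. The bar bears on the deck: about 7 N more along the rail would lift the ramp, so press no more than about 4 N.
- index_post (a point): grip point on the index's upright flat post (22 mm along x of tilt_rig, 14 mm along the rail, top 87 mm above the bench; this point 70 mm above the bench, on the post's axis). The post stands 90 mm clear of the near side of the ramp.
- index_stem (a point): collar on the index (49 mm above the bench, 33 mm from the post axis) clamping the stem of its horizontal bar. The bar, round, 10 mm in diameter, parallel to the hinge line, runs in line with the post from this stem to well under the ramp. Its axis is 81 to 89 mm above the bench: clamped by hand, different each time, not reported, so where it meets the ramp must be felt.
There are look-alikes about, which are no part of the job. What is shaped like the flat_box but green or purple is not meant.

How it is judged:
On the way, in this order (a step that is already met when the one before it is completed fails the run):
1. the ramp is tilted and the flat box has slid down to the fence (y of flat_box in the frame of ramp_hinge above -0.055 m and value of joint tilt_ramp above 0.32 rad), for 0.1 s.
2. the index bar bears on the underside of the ramp (contact force between index_slide and tilt_ramp above 0.5 N), for 0.1 s.
At the end, for the whole second after the job is handed in: the ramp stands still at the slip angle (over 0.32 rad), the flat box lies within 18 mm of the fence, the foam rest is still in its place near the free end (moved less than about 10 mm down the slope), and the index, let go, still bears on the underside of the ramp (over 0.2 N) (all of step 1 and velocity of joint tilt_ramp between -0.02 and 0.02 rad/s and y of foam_rest in the frame of ramp_hinge below -0.15 m and contact force between index_slide and tilt_ramp above 0.2 N and linear speed of flat_box below 0.02 m/s); the robot touches nothing.
It fails at once if the second piece slipped: the ramp was tilted too far or jolted (y of foam_rest in the frame of ramp_hinge above -0.15 m).
It fails at once if the index was rammed against the ramp (over 14 N) (contact force between index_slide and tilt_ramp above 14 N).
It fails at once if the robot touched the flat box (contact force between the arm and flat_box above 0.3 N).
It fails at once if the robot touched the foam rest (contact force between the arm and foam_rest above 0.3 N).
It fails at once if the ramp was dropped after the slip (y of flat_box in the frame of ramp_hinge above -0.055 m and velocity of joint tilt_ramp below -0.3 rad/s).
It also fails if it takes over 72 s, if anything falls off the work surface, if the arm or the gripper's body presses on something with over 40 N, if the wrist force passes 120 N, or if a joint passes its speed limit or range.

### The arm

A 6-joint arm with a two-finger parallel gripper is mounted at the origin on a cart in front of the work surface, level with it; the furniture and walls round the work are solid. World frame = base frame: x ahead of the robot, y to its left, z up, the work surface at z = 0. Lengths are in m, angles in rad, forces in N, time in s.
With the tool pointing down it reaches from about 0.35 to 0.925 m from the base axis. Payload 6.4 kg.
Tool frame: the origin (TCP) lies midway between the tips of the shut fingers; the grasp point (between the pads) lies 19 mm behind it; z points along the fingers, y is the line along which they close (so a half turn about z gives the same grasp; the last joint's range is limited). The gripper opens to 94 mm and grips with 3 to 60 N. Pads are 16 mm wide; open, the fingers measure 119 mm over their backs; the gripper's body (75 mm by 177 mm) begins 78 mm behind the grasp point.
Start: joints at [1.016, 0.245, 1.558, -0, 1.339, -0.174], TCP at [0.242, 0.603, 0.205] pointing down, gripper open.
Joint ranges: [-3.13, 3.13], [-1.02, 2.26], [0.13, 2.54], [-0.95, 4.09], [0.21, 2.88], [-2.74, 2.74]. Speed limits (rad/s): [2.57, 2.57, 3.14, 3.14, 3.14, 3.14].

### API

Orientations are given as a unit quaternion [x, y, z, w].
In Python, from rig import state, grab_frame, camera_model, job_done, silhouettes, pinpoint gives the robot as it stands.
- The arm moves only by the tool carry_out, never from a script. Its argument "steps" is a list that holds one entry, the list of rows, each a list of 7 numbers: the turn, a rotation vector about the tool's x, y, z in rad, then the shift along the tool's x, y, z in mm, then the closure, from 0 (fully open) to 1 (shut). A call has 1 to 8 rows; each row shifts and turns the commanded pose from where the row before left it, along the tool's axes as they then stand; what a row does not reach is not made up. A row lasts 1/8 s, in which the tool goes at most 62.5 mm and 10.7 degrees, less where a joint would pass 70% of its speed; a pose out of reach is approached as far as the arm can. A call is refused whole if a number of a shift passes 62.5 or a number of a turn 0.188, either way. A call with a gripper value outside its range is refused whole. The fingers move at their own pace and stop on an object; "newtons" is the grip in N (left out, the last holds). Time passes only in rows, so rows that do not move let the fingers close. It gives the time, the measured TCP pose, the force, the opening and the grip force at its end, in the units of the state.
- state(): the state, without advancing time (a new reading comes with each control period).
- grab_frame(name): name is "scene" or "top" or "wrist"; returns the picture (384x512x3 uint8, red, green, blue); there is no depth.
- camera_model(name): a dict with "mtx" (3x3 intrinsics, pixels), "camera_from_world" (4x4, takes a point from world to camera coordinates). Camera axes: x right, y up, looking along -z (the intrinsics and any distortion apply to the point x, -y, -z); pixel columns grow to the right and rows downward; lengths in m; the calibration is good to about 2 mm. A picture is of the moment at which its call begins: read the wrist's pose just before it. camera_model takes no time and is no camera call; for the wrist camera it gives the pose at the moment of the call.
- job_done(): hands the job in; it is judged then, once.
Trained networks look in the newest picture that a camera, given by its name, has taken for a name from the list of things; names that differ only in an ending like _2 or _b are one class to them, and where a whole thing is asked for, a point or a joint stands for the part that bears it (a point fixed in the world has none). Each returns a list of dicts, best first, with "conf" (0 to 1); they miss things now and then, are a little off and sometimes report something else, mostly with a low value. They report only what shows in the picture. A call takes as long as a camera call. They do not tell look-alikes from the thing itself.
- silhouettes(camera, target): "region" (384x512 bool, what is visible of it) and "at" ([column, row] in pixels, amid what is visible of it).
- pinpoint(camera, target): "at" ([column, row] in pixels: a listed point, or the origin of a listed thing).
The state is a dict: "clock": time; "joints": joint angles; "joint_vel": joint speeds; "joint_efforts": joint torques, N m; "tool_pos": TCP position; "eef_rot": TCP orientation; "wrist_force": force on the tool from outside, world axes, zero at the start; "wrist_torque": the same for the moment, N m; "opening": finger opening in m; "gripper_force": force on a finger pad.
Only numpy, scipy, OpenCV 4.12 (cv2) and the standard library are available. Lean on these libraries where they do the work, as an engineer would, in place of code of your own. Each camera call takes 0.05 s, during which the arm holds its last target. There are 200 camera calls.

## Working session

There is one attempt and no reset: what is moved stays moved. The work goes in short steps, Python scripts to look and compute and a tool call to move; the robot and the scene stay as the last step left them, time stands still between calls to the robot, and variables do not carry over. Pictures are saved under pics/ and viewed, at most 10 in all, crops included, and the job is handed in when it is done.

Besides the shell and the picture viewer there is one more tool, called after "Call:" by a JSON object that holds its "name" and its "arguments", one argument or row to a line. carry_out: Moves the arm, as the interface text tells. Its arguments: {"type":"object","properties":{"steps":{"type":"array"},"newtons":{"type":"number"}},"required":["steps"]}

```bash
mkdir -p pics; ls
python3 - <<'E'
from rig import *
import cv2,numpy as np
s=state();print({k:np.round(v,3).tolist() for k,v in s.items()})
for c in ["scene","top"]:
    f=grab_frame(c);cv2.imwrite(f"pics/{c}0.png",f[:,:,::-1])
    for n in ["ramp_hinge","lift_rod","index_post","index_stem","flat_box","foam_rest","tilt_rig"]:
        try: print(c,n,[(np.round(d["at"],1).tolist(),round(d["conf"],2)) for d in pinpoint(c,n)][:4])
        except Exception as e: print(c,n,e)
    m=camera_model(c);print(np.round(m["mtx"],1).tolist(),np.round(m["camera_from_world"],4).tolist(),m.keys())
E
```

```text
pics
{'clock': 0.0, 'joints': [1.016, 0.246, 1.559, -0.0, 1.339, -0.174], 'joint_vel': [-0.001, 0.001, -0.001, 0.001, -0.001, -0.0], 'joint_efforts': [-0.0, -41.581, -31.461, 0.069, 0.033, -0.0], 'tool_pos': [0.241, 0.603, 0.204], 'eef_rot': [0.189, 0.982, -0.001, -0.0], 'wrist_force': [-0.024, -0.285, 0.23], 'wrist_torque': [-0.03, 0.037, -0.032], 'gripper_force': 0.0, 'opening': 0.094}
scene ramp_hinge [([190.4, 244.0], 0.56)]
scene lift_rod [([257.7, 186.7], 0.63)]
scene index_post [([299.6, 164.5], 0.94)]
scene index_stem [([282.2, 166.8], 0.91)]
scene flat_box [([155.0, 283.5], 0.91), ([304.2, 147.5], 0.74), ([203.0, 184.1], 0.57)]
scene foam_rest [([229.6, 190.2], 0.88)]
scene tilt_rig [([210.8, 220.3], 0.73)]
[[406.7, 0.0, 257.9], [0.0, 406.7, 192.1], [0.0, 0.0, 1.0]] [[-0.9204, -0.3908, 0.0142, 0.4971], [0.3049, -0.6945, 0.6517, -0.2459], [-0.2448, 0.6041, 0.7584, -0.8341], [0.0, 0.0, 0.0, 1.0]] dict_keys(['mtx', 'camera_from_world'])
top ramp_hinge [([178.9, 173.6], 0.73)]
top lift_rod [([263.9, 202.7], 0.88)]
top index_post [([292.2, 230.8], 0.93)]
top index_stem [([290.6, 217.0], 0.83)]
top flat_box [([149.4, 167.3], 0.7), ([348.9, 217.6], 0.67), ([240.0, 154.8], 0.51)]
top foam_rest [([244.6, 182.4], 0.75)]
top tilt_rig [([221.9, 174.5], 0.85)]
[[348.7, 0.0, 251.3], [0.0, 348.7, 195.0], [0.0, 0.0, 1.0]] [[-0.0191, -0.9996, 0.0226, -0.0414], [0.9899, -0.0157, 0.1407, -0.5924], [-0.1403, 0.0251, 0.9898, -0.8571], [0.0, 0.0, 0.0, 1.0]] dict_keys(['mtx', 'camera_from_world'])
```

```bash
cat > h.py <<'E'
from rig import *
import numpy as np,cv2
from scipy.optimize import least_squares
from scipy.spatial.transform import Rotation as R
def proj(c,P,M=None):
    m=M or camera_model(c);T=m["camera_from_world"];p=np.asarray(P)@T[:3,:3].T+T[:3,3]
    q=np.stack([p[...,0],-p[...,1],-p[...,2]],-1)@np.asarray(m["mtx"]).T
    return q[...,:2]/q[...,2:]
def tri(o):  # o: {cam:px}
    return least_squares(lambda X:np.concatenate([proj(c,X)-o[c] for c in o]),[.6,.1,.05]).x
def rig_pts(p,th=0,s=0):
    """p=x,y,yaw of rig: world points"""
    Rz=R.from_euler('z',p[2]).as_matrix();o=np.array([p[0],p[1],0])
    W=lambda q:Rz@np.array(q)+o
    Rt=R.from_euler('x',-th).as_matrix()
    ramp=lambda q:W(np.array([0,.11,.04])+Rt@np.array(q))
    return W,ramp
E
python3 - <<'E'
from h import *
obs={"scene":dict(ramp_hinge=(190.4,244),lift_rod=(257.7,186.7),index_post=(299.6,164.5),index_stem=(282.2,166.8),tilt_rig=(210.8,220.3)),
"top":dict(ramp_hinge=(178.9,173.6),lift_rod=(263.9,202.7),index_post=(292.2,230.8),index_stem=(290.6,217),tilt_rig=(221.9,174.5))}
for n in obs["top"]: print(n,np.round(tri({c:obs[c][n] for c in obs}),4))
def f(p):
    W,ramp=rig_pts(p);r=[]
    P=dict(ramp_hinge=ramp([0,0,0]),lift_rod=ramp([-.088,-.21,.005]),index_post=W([-.165,p[3],.07]),tilt_rig=W([0,0,0]))
    for c in obs:
        for n in P: r.append(proj(c,P[n])-obs[c][n])
    return np.concatenate(r)
s=least_squares(f,[.6,.05,0,-.15],loss='soft_l1');print(s.x,np.round(s.fun.reshape(-1,2),1).tolist())
s=least_squares(f,[.6,.05,1.5,-.15],loss='soft_l1');print(s.x,s.cost)
a=cv2.imread("pics/scene0.png");b=cv2.imread("pics/top0.png")
cv2.imwrite("pics/a.png",cv2.resize(a,(800,600)));cv2.imwrite("pics/b.png",cv2.resize(b,(800,600)))
E
```

```text
ramp_hinge [0.6458 0.1326 0.0458]
lift_rod [ 0.5741 -0.0834  0.0395]
index_post [ 0.4958 -0.1478  0.0896]
index_stem [ 0.5349 -0.1476  0.0649]
tilt_rig [ 0.6545  0.0257 -0.0055]
[ 0.65397374  0.02382048  0.05015927 -0.16972679] [[-2.3, 1.1], [1.7, -0.1], [-0.8, 3.8], [-0.3, -2.0], [0.5, 1.0], [-1.3, -0.1], [1.4, -0.3], [0.8, 0.5]]
[ 0.65397374  0.02382048  0.05015926 -0.16972679] 9.772959560142594
```

View pics/a.png

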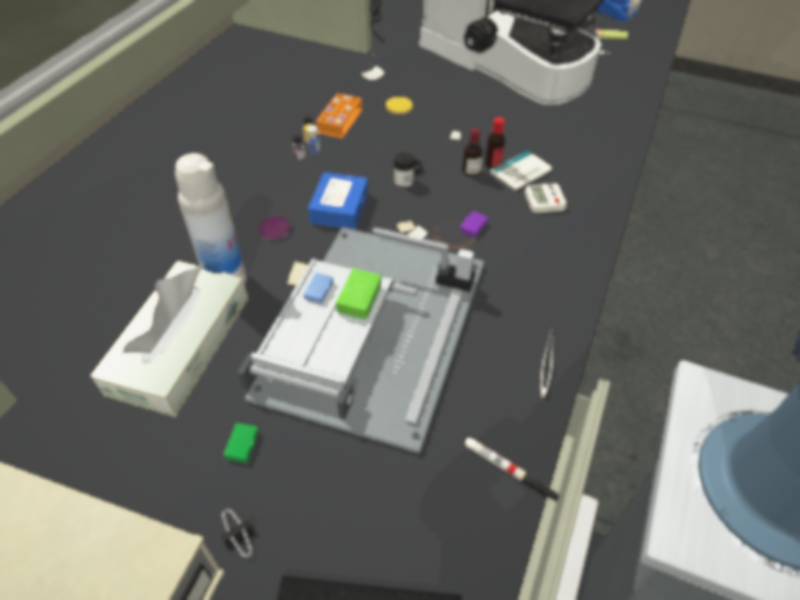

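View pics/b.png

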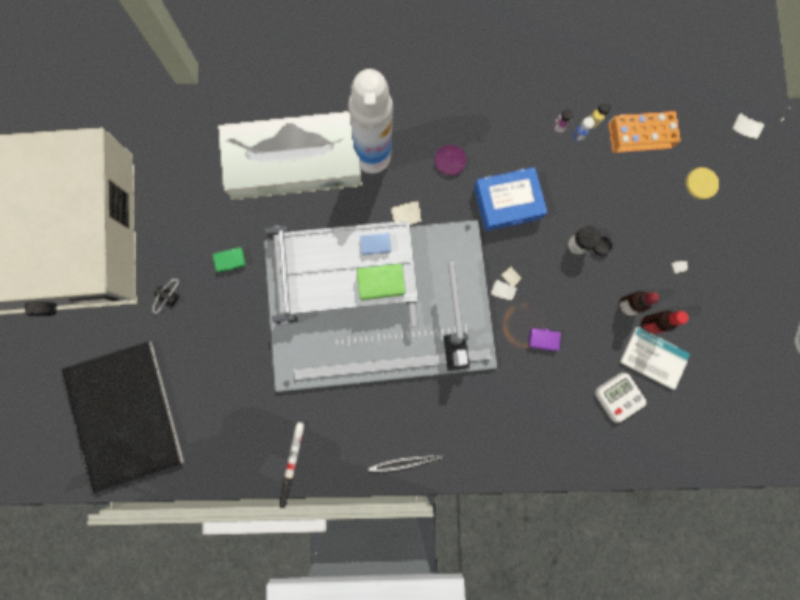

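The blue flat box is in the far lane at about (240,155) px in the top view, and the lime foam rest is in the near lane at about (245,182). The rod is at (264,203), and the index post is at (292,228) beyond the free end with its bar reaching under the ramp. The green and purple boxes are look-alikes. First I turn the tool to match the rig and raise it.

Call:
{"name": "carry_out", "arguments": {
  "steps": [
    [[0,0,-0.143,0,0,-20,0.0],[0,0,-0.143,0,0,-20,0.3],[0,0,-0.143,0,0,-20,0.5],[0,0,0,0,0,0,0.6]]
  ]
}}

```text
clock: 1.3
tool_pos: [0.2421, 0.6043, 0.2675]
eef_rot: [-0.023, 1.0, 0.002, 0.001]
wrist_force: [-0.2, 0.0, 0.3]
opening: 0.0676
gripper_force: 0.0
```

```bash
cat >> h.py <<'E'
RIG=[0.654,0.0238,0.0502]
def shift(target,rig=None):
    s=state();q=R.from_quat(s["eef_rot"]);yaw=(rig or RIG)[2]
    c,n=np.cos(yaw),np.sin(yaw)
    D=np.array([[-c,-n,0],[-n,c,0],[0,0,-1]]).T
    print("tcp",np.round(s["tool_pos"],4),"turn",np.round((q.inv()*R.from_matrix(D)).as_rotvec(),3),"shift mm",np.round(q.inv().apply(np.array(target)-s["tool_pos"])*1e3,1),"open",round(s["opening"],3),"F",np.round(s["wrist_force"],1),"t",round(s["clock"],2))
E
python3 - <<'E'
from h import *
shift([.50,-.06,.25])
E
```

```text
tcp [0.2421 0.6043 0.2675] turn [ 0.003  0.002 -0.004] shift mm [-226.7 -675.6   15.8] open 0.068 F [-0.2  0.   0.3] t 1.3
```

Call:
{"name": "carry_out", "arguments": {
  "steps": [
    [[0,0,0,-15,-45,1,0.6],[0,0,0,-15,-45,1,0.6],[0,0,0,-15,-45,1,0.6],[0,0,0,-15,-45,1,0.6],[0,0,0,-15,-45,1,0.6],[0,0,0,-15,-45,1,0.6],[0,0,0,-15,-45,1,0.6],[0,0,0,-15,-45,1,0.6]]
  ]
}}

```text
clock: 2.3
tool_pos: [0.3786, 0.2481, 0.2563]
eef_rot: [-0.023, 1.0, -0.0, -0.001]
wrist_force: [-0.0, 0.5, -0.1]
opening: 0.0375
gripper_force: 0.0
```

Call:
{"name": "carry_out", "arguments": {
  "steps": [
    [[0,0,0,-15,-45,1,0.6],[0,0,0,-15,-45,1,0.6],[0,0,0,-15,-45,1,0.6],[0,0,0,-15,-45,1,0.6],[0,0,0,-15,-45,1,0.6],[0,0,0,-15,-45,1,0.6],[0,0,0,-15,-45,1,0.6],[0,0,0,0,0,0,0.6]]
  ]
}}

```text
clock: 3.3
tool_pos: [0.4988, -0.062, 0.249]
eef_rot: [-0.021, 1.0, 0.0, -0.001]
wrist_force: [0.0, 1.2, -0.2]
opening: 0.0375
gripper_force: 0.0
```

Run:
```python
from h import *
shift([.50,-.06,.25])
M=camera_model("wrist");f=grab_frame("wrist")
print(np.round(M["camera_from_world"],4).tolist(),np.round(M["mtx"],1).tolist())
W,ramp=rig_pts(RIG)
P=dict(ramp_hinge=ramp([0,0,0]),lift_rod=ramp([-.088,-.21,.005]),index_post=W([-.165,-.17,.07]),index_stem=W([-.132,-.17,.049]),tilt_rig=W([0,0,0]),flat_box=W([0,0,0]),foam_rest=W([0,0,0]))
for n in P: print(n,[(np.round(d["at"],1).tolist(),round(d["conf"],2)) for d in pinpoint("wrist",n)][:3],np.round(proj("wrist",P[n],M),1))
g=cv2.resize(f[:,:,::-1],(800,600));cv2.imwrite("pics/w1.png",g)
```

```text
tcp [ 0.4988 -0.062   0.249 ] turn [ 0.001 -0.002 -0.008] shift mm [-1.3  1.9 -1. ] open 0.037 F [ 0.   1.2 -0.2] t 3.3
[[-0.0422, 0.9991, 0.0012, 0.0827], [-0.9696, -0.0407, -0.2414, 0.5166], [-0.2412, -0.0113, 0.9704, -0.3136], [0.0, 0.0, 0.0, 1.0]] [[267.6, 0.0, 254.0], [0.0, 267.6, 194.9], [0.0, 0.0, 1.0]]
ramp_hinge [] [370.9 273.6]
lift_rod [([239.2, 232.0], 0.96), ([273.1, 300.8], 0.56)] [239.7 224.4]
index_post [([182.9, 182.4], 0.92)] [186.1 177.7]
index_stem [([189.8, 199.2], 0.96)] [191.2 197.4]
tilt_rig [] [298.8 262.2]
flat_box [([413.4, 279.7], 0.67), ([271.8, 299.4], 0.52)] [298.8 262.2]
foam_rest [([272.2, 260.6], 0.66)] [298.8 262.2]
```

View pics/w1.png

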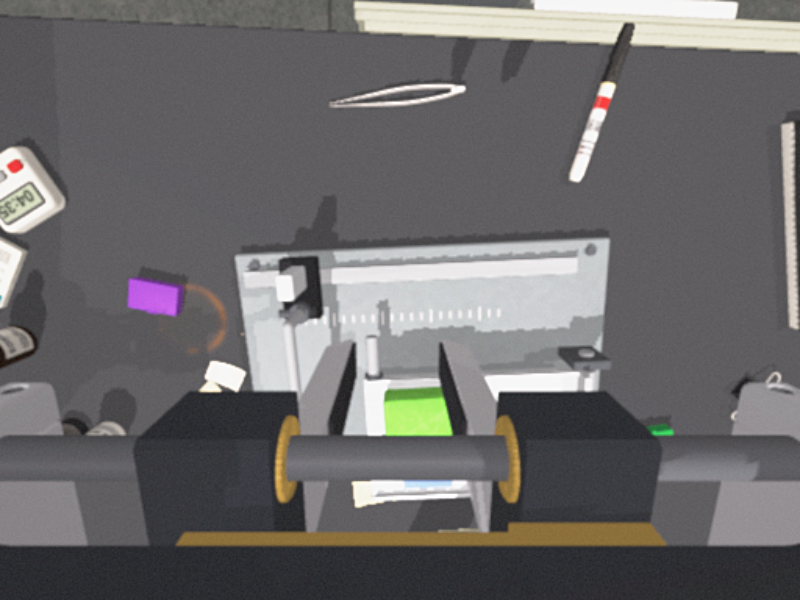

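The wrist view shows the rod at about (238,228) px, the post at (183,180), the stem at (190,199), and the near plate corners at about (151,163) and (390,152). I refit the rig pose with these.

Run:
```python
from h import *
W_=camera_model("wrist");C={c:camera_model(c) for c in("scene","top")};C["wrist"]=W_
obs={"scene":dict(ramp_hinge=(190.4,244),lift_rod=(257.7,186.7),index_post=(299.6,164.5),index_stem=(282.2,166.8)),
"top":dict(ramp_hinge=(178.9,173.6),lift_rod=(263.9,202.7),index_post=(292.2,230.8),index_stem=(290.6,217)),
"wrist":dict(lift_rod=(239.2,230),index_post=(182.9,182.4),index_stem=(189.8,199.2),c1=(151,163.2),c2=(389.8,152.3))}
def f(p):
    W,ramp=rig_pts(p);r=[]
    P=dict(ramp_hinge=ramp([0,0,0]),lift_rod=ramp([-.088,-.21,.005]),index_post=W([-.165,p[3],.07]),index_stem=W([-.132,p[3],.049]),c1=W([p[4],p[5],.012]),c2=W([p[4],p[5]+.375,.012]))
    for c in obs:
        for n in obs[c]: r.append((proj(c,P[n],C[c])-obs[c][n])*(1 if c!="wrist" else 1.5))
    return np.concatenate(r)
s=least_squares(f,[.654,.0238,.05,-.17,-.19,-.22],loss='soft_l1');print(np.round(s.x,4));print(np.round(s.fun.reshape(-1,2),1).tolist())
W,ramp=rig_pts(s.x);print("rod",ramp([-.088,-.21,.005]),"post",W([-.165,s.x[3],.07]))
```

```text
[ 0.6534  0.0274  0.0927 -0.1685 -0.186  -0.2335]
[[-1.0, 3.1], [0.1, -0.6], [-3.3, 2.5], [0.7, 3.0], [-0.8, 3.0], [-1.4, -1.6], [2.0, -3.2], [0.7, -1.9], [-2.4, -6.1], [0.7, -1.1], [-0.6, 2.4], [-1.4, -0.3], [1.4, 0.5]]
rod [ 0.5750741 -0.080349   0.045    ] post [ 0.50474316 -0.15567801  0.07      ]
```

```bash
sed -i 's/^RIG=.*/RIG=[0.6535,0.026,0.07]/' h.py
python3 - <<'E'
from h import *
M=camera_model("wrist")
for u,z in [((236.8,215.7),.045),((238.7,241.3),.045),((182.9,182.4),.07),((189.8,199.2),.049),((239.2,232),.045)]:
    print(least_squares(lambda X:proj("wrist",[X[0],X[1],z],M)-u,[.57,-.08]).x)
shift([.572,-.081,.11]);
E
```

```text
[ 0.55863814 -0.08211754]
[ 0.60026254 -0.07775342]
[ 0.50580834 -0.15634377]
[ 0.53513162 -0.15202301]
[ 0.58481068 -0.07753547]
tcp [ 0.4987 -0.059   0.2505] turn [-0.     0.    -0.021] shift mm [-72.1 -25.6 140.6] open 0.038 F [-0.4  0.9 -0.1] t 3.7
```

Call:
{"name": "carry_out", "arguments": {
  "steps": [
    [[0,0,-0.03,0,0,0,0.6],[0,0,0,-25,-9,35,0.6],[0,0,0,-25,-9,35,0.6],[0,0,0,-24,-9,35,0.6],[0,0,0,0,0,35,0.6],[0,0,0,0,0,0,0.6]]
  ]
}}

```text
clock: 4.45
tool_pos: [0.5725, -0.0802, 0.1074]
eef_rot: [-0.04, 0.999, 0.001, -0.003]
wrist_force: [0.4, 1.2, 0.6]
opening: 0.0373
gripper_force: 0.0
```

Run:
```python
from h import *
shift([.574,-.0805,.026])
M=camera_model("wrist");f=grab_frame("wrist")
cv2.imwrite("pics/w2.png",cv2.resize(f[:,:,::-1],(800,600)))
for n in ["index_post","lift_rod"]:print(n,[(np.round(d["at"],1).tolist(),round(d["conf"],2)) for d in pinpoint("wrist",n)][:3])
```

```text
tcp [ 0.5725 -0.0802  0.1074] turn [ 0.003 -0.006  0.009] shift mm [-1.9 -0.7 81.4] open 0.037 F [0.4 1.2 0.6] t 4.45
index_post [([166.1, 120.2], 0.94)]
lift_rod [([249.8, 213.4], 0.56)]
```

View pics/w2.png

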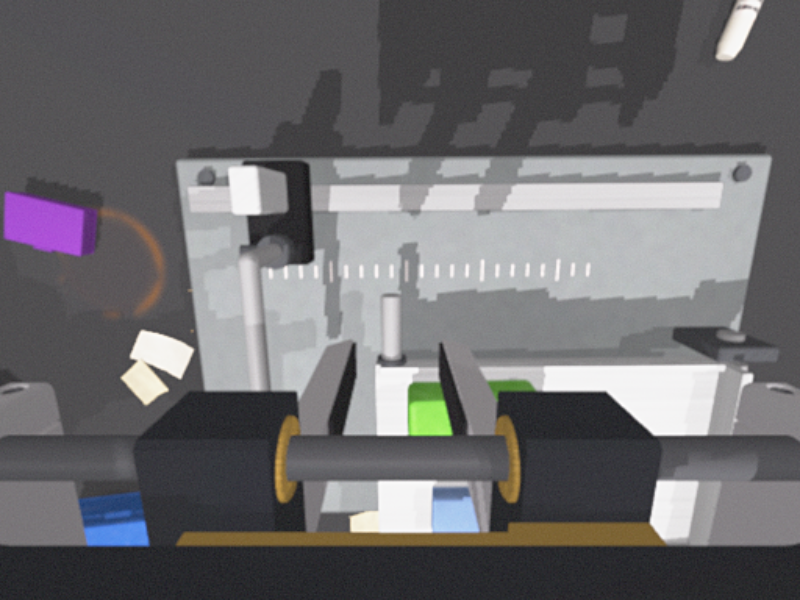

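The rod runs from about (250,189) to (250,230) px, lined up between the fingers, and the plate edge is level in the image, so yaw is about 0.08. I check the rod position before going down.

```bash
sed -i 's/^RIG=.*/RIG=[0.6535,0.026,0.08]/' h.py
python3 - <<'E'
from h import *
M=camera_model("wrist")
for u,z in [((249.8,188.8),.045),((250.3,228),.045),((166.1,120.2),.07),((113,102),.012),((493,100.5),.012)]:
    print(least_squares(lambda X:proj("wrist",[X[0],X[1],z],M)-u,[.57,-.08]).x)
E
```

```text
[ 0.56178047 -0.0864529 ]
[ 0.60115042 -0.08299637]
[ 0.50523854 -0.15738726]
[ 0.49202345 -0.22834714]
[0.46092896 0.1468546 ]
```

Call:
{"name": "carry_out", "arguments": {
  "steps": [
    [[0,0,0,-2,-5,30,0.6],[0,0,0,0,0,30,0.6],[0,0,0,0,0,21,0.6],[0,0,0,0,0,0,0.6],[0,0,0,0,0,0,0.8],[0,0,0,0,0,0,1],[0,0,0,0,0,0,1],[0,0,0,0,0,0,1]]
  ],
  "newtons": 20
}}

```text
clock: 5.6
tool_pos: [0.578, -0.0832, 0.031]
eef_rot: [-0.039, 0.999, 0.002, 0.001]
wrist_force: [-0.3, 11.1, 6.3]
opening: 0.0112
gripper_force: 20.0
```

Call:
{"name": "carry_out", "arguments": {
  "steps": [
    [[0,0,0,0,0.5,-10.5,1],[0,0,0,0,1,-10.5,1],[0,0,0,0,1.2,-8.3,1],[0,0,0,0,1.1,-6.2,1],[0,0,0,0,1.3,-6.2,1],[0,0,0,0,1.5,-6.1,1],[0,0,0,0,1.7,-6.1,1],[0,0,0,0,0,0,1]]
  ],
  "newtons": 30
}}

```text
clock: 6.6
tool_pos: [0.5771, -0.0757, 0.0829]
eef_rot: [-0.039, 0.999, 0.001, 0.001]
wrist_force: [6.4, 5.7, -6.5]
opening: 0.0109
gripper_force: 30.0
```

```bash
cat >> h.py <<'E'
def look(z0=.031):
    s=state();h=s["tool_pos"][2]-z0
    th=least_squares(lambda t:.21*np.sin(t)-.005*(1-np.cos(t))-h,[.3]).x[0]
    f=grab_frame("top")
    fm=[(np.round(d["at"],1).tolist(),round(d["conf"],2)) for d in silhouettes("top","flat_box")]
    fo=[(np.round(d["at"],1).tolist(),round(d["conf"],2)) for d in silhouettes("top","foam_rest")]
    print("th",round(th,3),"tcp",np.round(s["tool_pos"],4),"F",np.round(s["wrist_force"],1),"g",s["gripper_force"],"t",s["clock"],"\nbox",fm,"foam",fo)
    hsv=cv2.cvtColor(f,cv2.COLOR_RGB2HSV);roi=np.zeros(f.shape[:2],bool);roi[135:215,170:285]=1
    for n,a,b in(("blue",100,118),("lime",40,60)):
        m=(hsv[...,0]>a)&(hsv[...,0]<b)&(hsv[...,1]>90)&(hsv[...,2]>90)&roi
        y,x=np.nonzero(m);print(n,m.sum(),x.mean().round(1) if len(x) else 0,y.mean().round(1) if len(x) else 0)
    return f
E
python3 - <<'E'
from h import *
f=look();cv2.imwrite("pics/t2.png",cv2.resize(f[100:260,150:350,::-1],(800,640))[:600])
E
```

```text
th 0.25 tcp [ 0.5771 -0.0757  0.0829] F [ 6.4  5.7 -6.5] g 30.01973032951355 t 6.6 
box [([232.7, 149.9], 0.72), ([349.7, 219.4], 0.65), ([152.4, 166.6], 0.61), ([204.7, 165.8], 0.38)] foam [([227.0, 170.5], 0.52)]
blue 0 0 0
lime 63 227.0 173.0
```

View pics/t2.png

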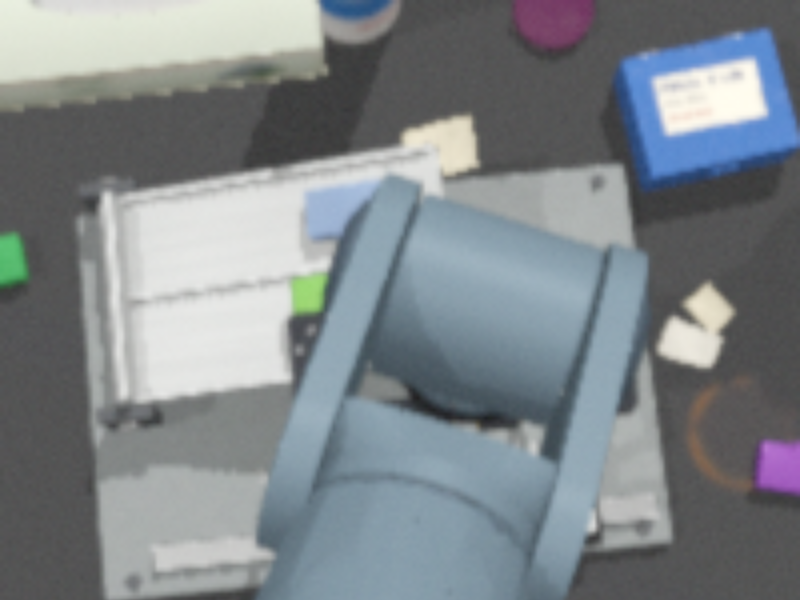

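The flat box's left edge is at about column 226 and the foam's is at about column 222 (full-frame top pixels). Neither has moved, and both can be seen past the arm. I continue slowly.

Call:
{"name": "carry_out", "arguments": {
  "steps": [
    [[0,0,0,0,0.6,-2,1],[0,0,0,0,0.6,-2,1],[0,0,0,0,0.6,-2,1],[0,0,0,0,0.7,-2,1],[0,0,0,0,0.7,-2,1],[0,0,0,0,0.7,-2,1],[0,0,0,0,0.7,-2,1],[0,0,0,0,0,0,1]]
  ]
}}

```text
clock: 7.75
tool_pos: [0.5767, -0.0717, 0.0962]
eef_rot: [-0.039, 0.999, 0.001, 0.001]
wrist_force: [6.7, 2.9, -11.4]
opening: 0.0112
gripper_force: 30.0
```

```bash
cat >> h.py <<'E'
def edges(z0=.031):
    s=state();h=s["tool_pos"][2]-z0
    th=least_squares(lambda t:.21*np.sin(t)-.005*(1-np.cos(t))-h,[.3]).x[0]
    f=grab_frame("top");hsv=cv2.cvtColor(f,cv2.COLOR_RGB2HSV).astype(int)
    H,S,V=[hsv[...,i] for i in range(3)]
    def left(m,r0,r1,c0,c1):
        k=np.nonzero(m[r0:r1,c0:c1].sum(0)>=4)[0];return k[0]+c0 if len(k) else None
    print("th",round(th,3),"tcp",np.round(s["tool_pos"],4),"F",np.round(s["wrist_force"],1),"t",round(s["clock"],2),
     "box left",left((H>95)&(H<125)&(S>60)&(V>100),140,175,182,245),"foam left",left((H>35)&(H<65)&(S>100),155,190,182,245))
    return f
E
python3 - <<'E'
from h import *
f=edges()
hsv=cv2.cvtColor(f,cv2.COLOR_RGB2HSV);print(hsv[152,[200,215,225,228,232,236,240]].tolist())
print([(np.round(d["at"],1).tolist(),round(d["conf"],2)) for d in silhouettes("top","flat_box")])
E
```

```text
th 0.317 tcp [ 0.5767 -0.0717  0.0962] F [  6.7   2.9 -11.4] t 7.75 box left 226 foam left 222
[[45, 2, 226], [45, 2, 222], [107, 59, 207], [107, 63, 209], [108, 63, 210], [103, 65, 117], [101, 47, 180]]
[([150.5, 167.8], 0.7), ([230.3, 149.2], 0.6), ([350.2, 218.5], 0.52)]
```

Call:
{"name": "carry_out", "arguments": {
  "steps": [
    [[0,0,0,0,0.4,-1,1],[0,0,0,0,0.4,-1,1],[0,0,0,0,0.3,-1,1],[0,0,0,0,0.4,-1,1],[0,0,0,0,0,0,1],[0,0,0,0,0,0,1],[0,0,0,0,0,0,1]]
  ]
}}

```text
clock: 8.72
tool_pos: [0.5766, -0.0704, 0.1001]
eef_rot: [-0.039, 0.999, 0.001, 0.001]
wrist_force: [7.3, 2.5, -11.5]
opening: 0.011
gripper_force: 30.0
```

```bash
sed -i 's/S>60/S>50/' h.py; python3 -c "from h import *;edges()"
```

```text
th 0.337 tcp [ 0.5766 -0.0704  0.1001] F [  7.3   2.5 -11.5] t 8.72 box left 225 foam left 221
```

Call:
{"name": "carry_out", "arguments": {
  "steps": [
    [[0,0,0,0,0.4,-1,1],[0,0,0,0,0.4,-1,1],[0,0,0,0,0.4,-1,1],[0,0,0,0,0.4,-1,1],[0,0,0,0,0,0,1],[0,0,0,0,0,0,1],[0,0,0,0,0,0,1]]
  ]
}}

```text
clock: 9.65
tool_pos: [0.5764, -0.0689, 0.104]
eef_rot: [-0.039, 0.999, 0.001, 0.001]
wrist_force: [7.7, 2.6, -11.0]
opening: 0.011
gripper_force: 30.0
```

```bash
python3 -c "from h import *;edges()"
```

```text
th 0.357 tcp [ 0.5764 -0.0689  0.104 ] F [  7.7   2.6 -11. ] t 9.65 box left 224 foam left 220
```

Call:
{"name": "carry_out", "arguments": {
  "steps": [
    [[0,0,0,-0.4,0.4,-1,1],[0,0,0,-0.4,0.4,-1,1],[0,0,0,-0.4,0.4,-1,1],[0,0,0,0,0.4,-1,1],[0,0,0,0,0,0,1],[0,0,0,0,0,0,1],[0,0,0,0,0,0,1]]
  ]
}}

```text
clock: 10.58
tool_pos: [0.5764, -0.0674, 0.1079]
eef_rot: [-0.039, 0.999, 0.001, -0.0]
wrist_force: [4.7, 2.2, -10.6]
opening: 0.011
gripper_force: 30.0
```

```bash
python3 -c "from h import *;edges()"
```

```text
th 0.377 tcp [ 0.5764 -0.0674  0.1079] F [  4.7   2.2 -10.6] t 10.57 box left 223 foam left 220
```

Call:
{"name": "carry_out", "arguments": {
  "steps": [
    [[0,0,0,-0.4,0.4,-1,1],[0,0,0,-0.4,0.4,-1,1],[0,0,0,-0.4,0.4,-1,1],[0,0,0,0,0.4,-1,1],[0,0,0,0,0,0,1],[0,0,0,0,0,0,1],[0,0,0,0,0,0,1]]
  ]
}}

```text
clock: 11.5
tool_pos: [0.5764, -0.0657, 0.1123]
eef_rot: [-0.039, 0.999, 0.001, -0.002]
wrist_force: [-2.9, 5.1, -13.2]
opening: 0.0109
gripper_force: 30.0
```

```bash
python3 -c "from h import *;edges()"
```

```text
th 0.4 tcp [ 0.5764 -0.0657  0.1123] F [ -2.9   5.1 -13.2] t 11.5 box left 223 foam left 219
```

Call:
{"name": "carry_out", "arguments": {
  "steps": [
    [[0,0,0,0,0.4,-1,1],[0,0,0,0,0.5,-1,1],[0,0,0,0,0.4,-1,1],[0,0,0,0,0.5,-1,1],[0,0,0,0,0,0,1],[0,0,0,0,0,0,1],[0,0,0,0,0,0,1]]
  ]
}}

```text
clock: 12.42
tool_pos: [0.5763, -0.0639, 0.1164]
eef_rot: [-0.039, 0.999, 0.001, -0.002]
wrist_force: [-3.4, 6.2, -13.1]
opening: 0.0111
gripper_force: 30.0
```

```bash
python3 -c "from h import *;edges()"
```

```text
th 0.421 tcp [ 0.5763 -0.0639  0.1164] F [ -3.4   6.2 -13.1] t 12.43 box left 222 foam left 218
```

Call:
{"name": "carry_out", "arguments": {
  "steps": [
    [[0,0,0,0,0.4,-1,1],[0,0,0,0,0.4,-1,1],[0,0,0,0,0.5,-1,1],[0,0,0,0,0.4,-1,1],[0,0,0,0,0,0,1],[0,0,0,0,0,0,1],[0,0,0,0,0,0,1]]
  ]
}}

```text
clock: 13.35
tool_pos: [0.5761, -0.0621, 0.1203]
eef_rot: [-0.039, 0.999, 0.001, -0.002]
wrist_force: [-2.7, 5.9, -13.5]
opening: 0.011
gripper_force: 30.0
```

```bash
python3 -c "from h import *;edges()"
```

```text
th 0.442 tcp [ 0.5761 -0.0621  0.1203] F [ -2.7   5.9 -13.5] t 13.35 box left 221 foam left 217
```

Call:
{"name": "carry_out", "arguments": {
  "steps": [
    [[0,0,0,0,0.5,-1,1],[0,0,0,0,0.5,-1,1],[0,0,0,0,0.5,-1,1],[0,0,0,0,0.5,-1,1],[0,0,0,0,0,0,1],[0,0,0,0,0,0,1],[0,0,0,0,0,0,1]]
  ]
}}

```text
clock: 14.28
tool_pos: [0.576, -0.0602, 0.1243]
eef_rot: [-0.039, 0.999, 0.001, -0.002]
wrist_force: [-2.9, 6.2, -14.8]
opening: 0.0109
gripper_force: 30.0
```

```bash
python3 -c "from h import *;edges()"
```

```text
th 0.463 tcp [ 0.576  -0.0602  0.1243] F [ -2.9   6.2 -14.8] t 14.28 box left 219 foam left 216
```

Call:
{"name": "carry_out", "arguments": {
  "steps": [
    [[0,0,0,0,0,0,1],[0,0,0,0,0,0,1],[0,0,0,0,0,0,1],[0,0,0,0,0,0,1]]
  ]
}}

```text
clock: 14.82
tool_pos: [0.576, -0.0602, 0.1242]
eef_rot: [-0.039, 0.999, 0.001, -0.002]
wrist_force: [-2.0, 4.7, -14.0]
opening: 0.011
gripper_force: 30.0
```

```bash
python3 -c "from h import *;edges()"
```

```text
th 0.463 tcp [ 0.576  -0.0602  0.1242] F [ -2.    4.7 -14. ] t 14.82 box left 211 foam left 216
```

The box is sliding: its left edge went from column 219 to 211. I hold still.

Call:
{"name": "carry_out", "arguments": {
  "steps": [
    [[0,0,0,0,0,0,1],[0,0,0,0,0,0,1],[0,0,0,0,0,0,1],[0,0,0,0,0,0,1],[0,0,0,0,0,0,1],[0,0,0,0,0,0,1],[0,0,0,0,0,0,1],[0,0,0,0,0,0,1]]
  ]
}}

```text
clock: 15.88
tool_pos: [0.576, -0.0602, 0.1242]
eef_rot: [-0.039, 0.999, 0.001, -0.002]
wrist_force: [-2.1, 5.2, -13.9]
opening: 0.0113
gripper_force: 30.0
```

```bash
python3 -c "
from h import *;f=edges();cv2.imwrite('pics/t3.png',cv2.resize(f[100:250,150:350,::-1],(800,600)))"
```

```text
th 0.463 tcp [ 0.576  -0.0602  0.1242] F [ -2.1   5.2 -13.9] t 15.88 box left 182 foam left 217
```

View pics/t3.png

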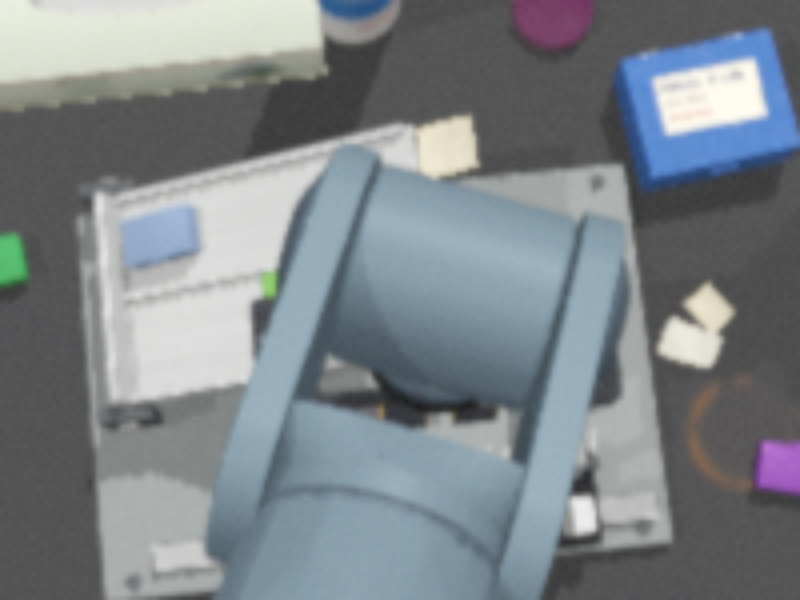

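The box rests at the fence, with its left edge at about column 180, and the foam hasn't moved (left edge at column 217). The ramp stands at about 0.463 rad. I take some load off, let go, and withdraw upwards.

Call:
{"name": "carry_out", "arguments": {
  "steps": [
    [[0,0,0,0,0,0.7,1],[0,0,0,0,0,0.7,1],[0,0,0,0,0,0,1]]
  ],
  "newtons": 15
}}

```text
clock: 16.3
tool_pos: [0.5762, -0.0602, 0.1248]
eef_rot: [-0.039, 0.999, 0.001, -0.002]
wrist_force: [-7.1, 6.3, -4.3]
opening: 0.0117
gripper_force: 15.0
```

```bash
python3 -c "
from h import *;edges()"
```

```text
th 0.466 tcp [ 0.5762 -0.0602  0.1248] F [-7.1  6.3 -4.3] t 16.3 box left 182 foam left 216
```

Call:
{"name": "carry_out", "arguments": {
  "steps": [
    [[0,0,0,0,0,0,0.8],[0,0,0,0,0,0,0.6],[0,0,0,0,0,0,0.6],[0,0,0,1,0,-10,0.6],[0,0,0,2,0,-20,0.6],[0,0,0,2,0,-30,0.6],[0,0,0,0,0,-30,0.6],[0,0,0,0,0,-10,0.6]]
  ]
}}

```text
clock: 17.35
tool_pos: [0.5739, -0.0619, 0.2277]
eef_rot: [-0.039, 0.999, -0.001, 0.003]
wrist_force: [-0.5, -0.4, -0.7]
opening: 0.0376
gripper_force: 0.0
```

```bash
sed -i 's/^RIG=.*/RIG=[0.6605,0.0225,0.083]/' h.py
python3 - <<'E'
from h import *
edges()
shift([.505,-.157,.25])
M=camera_model("wrist");f=grab_frame("wrist")
for n,z in [("index_post",.07),("index_stem",.049),("lift_rod",.138)]:
    for d in pinpoint("wrist",n)[:2]:
        print(n,np.round(d["at"],1),round(d["conf"],2),least_squares(lambda X:proj("wrist",[X[0],X[1],z],M)-d["at"],[.57,-.08]).x)
E
```

```text
th 1.265 tcp [ 0.5739 -0.0619  0.2277] F [-0.5 -0.4 -0.7] t 17.35 box left 182 foam left 229
tcp [ 0.5739 -0.0619  0.2277] turn [-0.002  0.005 -0.005] shift mm [ 76.  -89.5 -22.5] open 0.038 F [ 0.8 -0.2  1.3] t 17.4
index_post [181.6 122.4] 0.86 [ 0.50510853 -0.15598548]
index_stem [184.3 145.8] 0.83 [ 0.53485833 -0.15761979]
lift_rod [256.4 200.8] 0.89 [ 0.5776761  -0.05929399]
```

Call:
{"name": "carry_out", "arguments": {
  "steps": [
    [[0,0,0,25,-30,0,0.6],[0,0,0,25,-30,0,0.6],[0,0,0,26,-29,20,0.6],[0,0,0,0,0,45,0.6],[0,0,0,0,0,0,0.6],[0,0,0,0,0,0,0.6]]
  ]
}}

```text
clock: 18.35
tool_pos: [0.5042, -0.1561, 0.1596]
eef_rot: [-0.039, 0.999, -0.0, 0.0]
wrist_force: [0.5, -0.5, 0.7]
opening: 0.0371
gripper_force: 0.0
```

Run:
```python
from h import *
M=camera_model("wrist");f=grab_frame("wrist")
shift([.505,-.157,.051])
for n,z in [("index_post",.07),("index_stem",.049)]:
    for d in pinpoint("wrist",n)[:2]:
        print(n,np.round(d["at"],1),round(d["conf"],2),least_squares(lambda X:proj("wrist",[X[0],X[1],z],M)-d["at"],[.57,-.08]).x)
print(proj("wrist",[.505,-.1565,.087],M))
f2=grab_frame("top")[100:250,150:350,::-1]
o=np.hstack([cv2.resize(f[:,:,::-1],(400,300)),cv2.resize(f2,(400,300))]);cv2.imwrite("pics/m.png",o)
```

```text
tcp [ 0.5048 -0.1563  0.1604] turn [-0.001  0.002 -0.004] shift mm [  0.   -0.6 109.4] open 0.037 F [ 1.1 -0.2  0. ] t 18.4
index_post [254.4 199.3] 0.91 [ 0.50605517 -0.15553389]
index_stem [254.6 220.7] 0.91 [ 0.53699158 -0.15280835]
[253.53074727 202.69441612]
```

View pics/m.png

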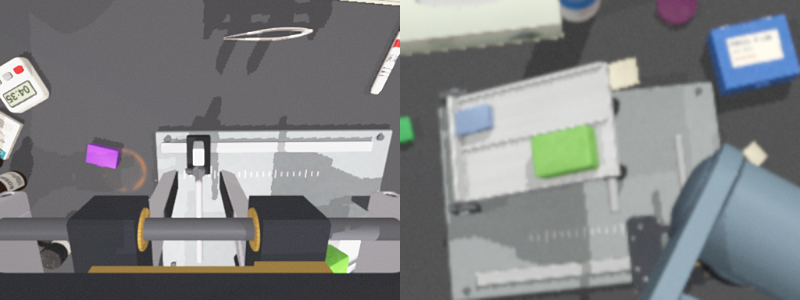

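In the left half (wrist view) the post sits centred between the fingers at (254,200) px. In the right half (top view) the ramp is still raised, the box is at the fence and the foam is in its place. I go down and grip the post.

Call:
{"name": "carry_out", "arguments": {
  "steps": [
    [[0,0,0,0,0,40,0.6],[0,0,0,0,0,40,0.6],[0,0,0,0,0,28,0.6],[0,0,0,0,0,0,0.6],[0,0,0,0,0,0,1],[0,0,0,0,0,0,1],[0,0,0,0,0,0,1],[0,0,0,0,0,0,1]]
  ],
  "newtons": 15
}}

```text
clock: 19.55
tool_pos: [0.5047, -0.1565, 0.0524]
eef_rot: [-0.039, 0.999, -0.001, 0.001]
wrist_force: [-0.7, 0.7, 5.4]
opening: 0.0138
gripper_force: 15.0
```

Call:
{"name": "carry_out", "arguments": {
  "steps": [
    [[0,0,0,0,10,0,1],[0,0,0,0,17,0,1],[0,0,0,0,17,0,1],[0,0,0,0,17,0,1],[0,0,0,0,17,0,1],[0,0,0,0,17,0,1],[0,0,0,0,15,0,1],[0,0,0,0,10,0,1]]
  ]
}}

```text
clock: 20.55
tool_pos: [0.4944, -0.0366, 0.0523]
eef_rot: [-0.04, 0.999, -0.001, -0.0]
wrist_force: [-5.2, -3.1, 11.1]
opening: 0.0137
gripper_force: 15.0
```

Call:
{"name": "carry_out", "arguments": {
  "steps": [
    [[0,0,0,0,3,0,1],[0,0,0,0,3,0,1],[0,0,0,0,3,0,1],[0,0,0,0,2,0,1],[0,0,0,0,2,0,1]]
  ]
}}

```text
clock: 21.18
tool_pos: [0.4933, -0.0241, 0.0523]
eef_rot: [-0.04, 0.999, -0.001, -0.001]
wrist_force: [-7.1, -3.2, 12.2]
opening: 0.0136
gripper_force: 15.0
```

```bash
python3 -c "
from h import *
s=state();print(np.round(s['tool_pos'],4),np.round(s['wrist_force'],2),s['joint_efforts'])
W,_=rig_pts(RIG);Y=lambda y:(np.array(y)[:2]-RIG[:2])@np.array([-np.sin(RIG[2]),np.cos(RIG[2])]);print(Y(s['tool_pos']))"
```

```text
[ 0.4933 -0.0241  0.0523] [-7.14 -3.2  12.19] [  1.4347858  -24.81790066 -23.98474753   0.91375653  -1.21984597
   0.1077102 ]
-0.0325461469345573
```

Call:
{"name": "carry_out", "arguments": {
  "steps": [
    [[0,0,0,0.5,3,-0.5,1],[0,0,0,0.5,3,-0.5,1],[0,0,0,0.3,3,-0.5,1],[0,0,0,0,3,-0.3,1],[0,0,0,0,3,0,1],[0,0,0,0,3,0,1],[0,0,0,0,2,0,1],[0,0,0,0,2,0,1]]
  ]
}}

```text
clock: 22.18
tool_pos: [0.4913, -0.0017, 0.0525]
eef_rot: [-0.039, 0.999, -0.0, 0.001]
wrist_force: [6.0, -1.7, -4.8]
opening: 0.0141
gripper_force: 15.0
```

Call:
{"name": "carry_out", "arguments": {
  "steps": [
    [[0,0,0,0,1,0,1],[0,0,0,0,1,0,1],[0,0,0,0,1,0,1],[0,0,0,0,1,0,1]]
  ]
}}

```text
clock: 22.68
tool_pos: [0.4909, 0.0023, 0.0525]
eef_rot: [-0.039, 0.999, -0.0, 0.001]
wrist_force: [5.9, -1.8, -4.4]
opening: 0.0142
gripper_force: 15.0
```

Call:
{"name": "carry_out", "arguments": {
  "steps": [
    [[0,0,0,-0.3,1,0.3,1],[0,0,0,-0.2,1,0,1],[0,0,0,0,1,0,1]]
  ]
}}

```text
clock: 23.05
tool_pos: [0.4906, 0.0054, 0.0524]
eef_rot: [-0.039, 0.999, -0.0, 0.001]
wrist_force: [5.0, -2.1, -1.6]
opening: 0.014
gripper_force: 15.0
```

Call:
{"name": "carry_out", "arguments": {
  "steps": [
    [[0,0,0,0,1,0,1],[0,0,0,0,1,0,1]]
  ]
}}

```text
clock: 23.3
tool_pos: [0.4905, 0.0069, 0.0525]
eef_rot: [-0.039, 0.999, -0.001, 0.001]
wrist_force: [5.0, -5.6, -3.5]
opening: 0.0141
gripper_force: 15.0
```

Call:
{"name": "carry_out", "arguments": {
  "steps": [
    [[0,0,0,0,1,0,1],[0,0,0,0,1,0,1]]
  ]
}}

```text
clock: 23.55
tool_pos: [0.4905, 0.0075, 0.0524]
eef_rot: [-0.039, 0.999, -0.002, 0.001]
wrist_force: [4.7, -12.6, -5.0]
opening: 0.0138
gripper_force: 15.0
```

Call:
{"name": "carry_out", "arguments": {
  "steps": [
    [[0,0,0,0,-1,0,1],[0,0,0,0,-1,0,1],[0,0,0,0,0,0,1]]
  ]
}}

```text
clock: 23.92
tool_pos: [0.4905, 0.0072, 0.0524]
eef_rot: [-0.039, 0.999, -0.0, 0.001]
wrist_force: [4.3, -3.2, -2.4]
opening: 0.014
gripper_force: 15.0
```

```bash
python3 -c "
from h import *;edges()
f=grab_frame('scene');cv2.imwrite('pics/s2.png',cv2.resize(f[110:310,120:370,::-1],(750,600)))"
```

```text
th 0.102 tcp [0.4905 0.0072 0.0524] F [ 4.3 -3.2 -2.4] t 23.93 box left 182 foam left 216
```

View pics/s2.png

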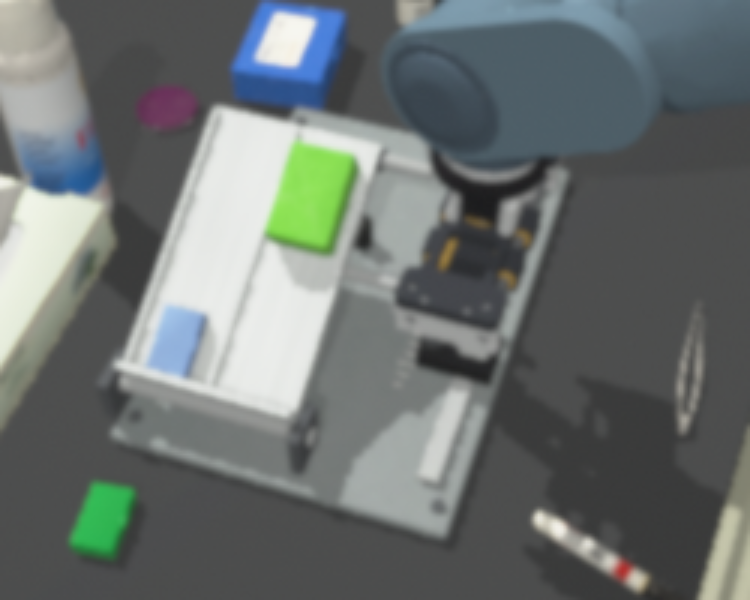

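Call:
{"name": "carry_out", "arguments": {
  "steps": [
    [[0,0,0,0,0.5,0,1],[0,0,0,0,0,0,1]]
  ]
}}

```text
clock: 24.28
tool_pos: [0.4905, 0.0072, 0.0524]
eef_rot: [-0.039, 0.999, -0.001, 0.001]
wrist_force: [4.4, -4.7, -3.2]
opening: 0.0139
gripper_force: 15.0
```

Call:
{"name": "carry_out", "arguments": {
  "steps": [
    [[0,0,0,0,0,0,0.8],[0,0,0,0,0,0,0.6],[0,0,0,0,0,0,0.6],[0,0,0,0,0,-15,0.6],[0,0,0,0,0,-30,0.6],[0,0,0,10,0,-40,0.6],[0,0,0,20,0,-40,0.6],[0,0,0,0,0,0,0.6]]
  ]
}}

```text
clock: 25.28
tool_pos: [0.462, 0.005, 0.1818]
eef_rot: [-0.039, 0.999, -0.001, 0.004]
wrist_force: [0.5, 0.2, 0.1]
opening: 0.0374
gripper_force: 0.0
```

Run:
```python
from h import *
f=edges();M=camera_model("wrist");w=grab_frame("wrist")
for n,z in [("index_post",.07),("lift_rod",.138)]:
    for d in pinpoint("wrist",n)[:1]: print(n,d["conf"],least_squares(lambda X:proj("wrist",[X[0],X[1],z],M)-d["at"],[.57,-.08]).x)
cv2.imwrite("pics/e.png",np.hstack([cv2.resize(w[:,:,::-1],(400,300)),cv2.resize(f[100:250,150:350,::-1],(400,300))]))
```

```text
th 0.812 tcp [0.462  0.005  0.1818] F [0.5 0.2 0.1] t 25.27 box left 182 foam left 216
index_post 0.78 [0.48972364 0.00649324]
```

View pics/e.png

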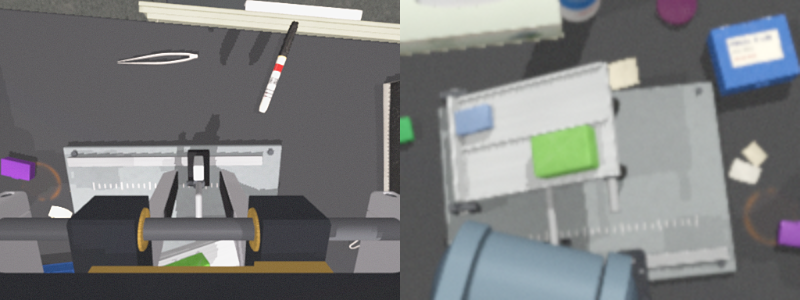

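The post stayed at y = 0.0065, about where I held it. The box is at the fence, the foam is in its place and the arm is clear of everything, so I hand it in.

```bash
python3 -c "
from rig import *
print(job_done())"
```

```text
the job is handed in; nothing more can be done
None
```

I handed the job in at about 25 s; no verdict came back. The flat box slid to the fence at about 0.46 rad, the ramp stayed there, the foam rest stayed in place, and the index was let go bearing on the underside; I pressed it too hard for a moment (about 10 N along the rail instead of 4) before backing off, so the 14 N limit may have been passed.

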